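# Set the blade gap of a bench film coater on its gauge

### The job

Two small film coaters stand on the bench; a steel gauge blade with an orange grip lies under the doctor blade of one of them. Turn the adjusting screw on top of that coater clockwise until the doctor blade comes down on the gauge and just drags on it, lightly pressed but not squeezed hard, then let go. Leave the gauge where it lies and do not turn the other coater's screw.

Things in the scene. Friction and masses are not known exactly. Their poses are not given: they have to be found in the camera images.
- coater_screw (a joint): Screw of the coater with the gauge: rad, grows clockwise from above, stops at 0 and 2, starts at 0.1 to 0.7; 0.12 N m friction, stays where left. 1 rad lowers the doctor blade 6 mm. It meets the 4 mm gauge at 1.2 and then presses, spring-backed, with 18 N per rad: 1.2 to 1.64 is light drag (up to 8 N), best 1.4. At 0 the bar head lies 0.7 rad anticlockwise of the coater's front-to-back line.
- coater_grip (a point): Grip point on that screw's vertical axis, 101 mm above the worktop. Its head is an upright red bar 44 long, 12 thick, 36 mm high, top 11 mm above this point; pinch its thickness from above. x runs along the bar and turns with it, to the end with a white line; z up. Below: steel collar, 34 mm diameter, top 25 mm lower; grey bridge 35 mm lower. Coater fixed; bed 120 x 120 x 16 mm.
- gauge: Loose gauge: steel strip 20 mm wide, 4 mm thick, orange grip 44 x 30 x 9 mm at one end, 152 mm long in all. Lies on the coater's bed under the doctor blade, grip sticking out over the bed's front edge, towards the robot. Origin on its underside, roughly under the doctor blade; x along the strip (grip at -107 to -63 mm, far end +45 mm), z up.
- spare_screw (a joint): Adjusting screw of the other, identical but empty coater, same angle convention, starts between 0.3 and 0.5: leave it alone.
Things that resemble listed ones, but are neither listed nor needed, are in the scene too. Leave any pink look-alike of the gauge alone.

How it is judged (in metres and radians):
At the end, for the whole second after the job is handed in: The screw of the coater with the gauge stands between 1.2 and 1.64 rad, where its doctor blade rests on the gauge with 0 to 8 N, and the gauge is at rest within 15 mm of where it lay (value of joint coater_screw between 1.2 and 1.64 rad and distance of gauge from where it was at the start of the episode below 0.015 m and linear speed of gauge below 0.02 m/s); the robot touches nothing.
It fails at once if the other coater's screw is turned (below 0.15 or above 0.65 rad) (value of joint spare_screw below 0.15 rad or value of joint spare_screw above 0.65 rad).
It also fails if it takes over 32 s, if anything falls off the work surface, if the arm or the gripper's body presses on something with over 40 N, if the wrist force passes 120 N, or if a joint passes its speed limit or range.

### The arm

A 7-joint arm with a two-finger parallel gripper is mounted at the origin on a cart in front of the work surface, level with it; the furniture and walls round the work are solid. World frame = base frame: x ahead of the robot, y to its left, z up, the work surface at z = 0. Lengths are in mm, angles in rad, forces in N, time in s.
With the tool pointing down it reaches from about 400 to 875 mm from the base axis. Payload 4.4 kg.
Tool frame: the origin (TCP) lies midway between the tips of the shut fingers; the grasp point (between the pads) lies 19 mm behind it; x points along the fingers, z is the direction in which the jaws open and shut, and the axes are right-handed (so a half turn about x gives the same grasp; the last joint's range is limited). The gripper opens to 85 mm and grips with 20 to 120 N. Pads are 22 mm wide; open, the fingers measure 114 mm over their backs; the gripper's body (76 mm by 85 mm) begins 54 mm behind the grasp point. The pads swing forward as they close: fully open they stand 13 mm farther back than shut.
Start: joints at [-1.329, 0.628, 0.038, 1.517, -0.027, 0.996, -0.02], TCP at [196.902, 619.474, 231.313] pointing down, gripper open.
Joint ranges: [-3.06, 3.06], [-0.37, 2.12], [-1.25, 1.32], [0.18, 2.47], [-1.1, 4.24], [0.23, 1.98], [-2.94, 2.94]. Speed limits (rad/s): [2.57, 2.57, 3.14, 3.14, 3.14, 3.14, 3.14].

### API

Orientations are given as [roll, pitch, yaw] about the fixed x, y, z axes, in that order (R = Rz(yaw) Ry(pitch) Rx(roll)).
In Python, from cell import ctrl gives the robot as it stands. The module is installed in compiled form; this text tells all that it offers.
- The arm moves only by the tool servo_tool, never from a script. Its argument "rows" is a list of rows, each an object of numbers: "dx", "dy", "dz": the shift along the tool's x, y, z in units of 750 mm (1.0 is 750 mm); "wx", "wy", "wz": the turn, a rotation vector about the tool's x, y, z in units of 6 degrees (1.0 is 6 degrees); "fingers": the closure, from 0 (fully open) to 1 (shut). In form: [{"dx": .., "dy": .., "dz": .., "wx": .., "wy": .., "wz": .., "fingers": ..}, ...]. A call has 1 to 5 rows; each row shifts and turns the commanded pose from where the row before left it, along the tool's axes as they then stand; what a row does not reach is not made up. A row lasts 1/8 s, in which the tool goes at most 62.5 mm and 10.7 degrees, less where a joint would pass 70% of its speed; a pose out of reach is approached as far as the arm can. A call with a number of a shift or a turn outside -1 to 1 is refused whole. A call with a gripper value outside its range is refused whole. The fingers move at their own pace and stop on an object; the grip force is fixed at half the most. Time passes only in rows, so rows that do not move let the fingers close. It gives the time, the measured TCP pose, the force and the opening at its end, in the units of the state.
- ctrl.read_state(): the state, without advancing time (a new reading comes with each control period).
- ctrl.get_image(name): name is "scene" or "top" or "wrist"; returns the picture (400x640x3 uint8, red, green, blue); there is no depth.
- ctrl.camera_info(name): a dict with "fovy" (degrees; the focal length in pixels is half the picture's height over the tangent of half this angle, whatever the lens; pixels are square), "cx", "cy" (the principal point, pixels), "R" (3x3) and "t" (3): a world point X has camera coordinates R X + t. Camera axes: x right, y down, z forward; pixel columns grow to the right and rows downward; lengths in mm; the calibration is good to about 2 mm. The wrist camera is an equidistant fisheye: a pixel r from the principal point sees the ray r / f radians off the axis. A picture is of the moment at which its call begins: read the wrist's pose just before it. camera_info takes no time and is no camera call; for the wrist camera it gives the pose at the moment of the call.
- ctrl.finish_job(): hands the job in, once; it reports no verdict.
Trained networks look in the newest picture that a camera, given by its name, has taken for a name from the list of things; names that differ only in an ending like _2 or _b are one class to them, and where a whole thing is asked for, a point or a joint stands for the part that bears it (a point fixed in the world has none). Each returns a list of dicts, best first, with "conf" (0 to 1); they miss things now and then, are a little off and sometimes report something else, mostly with a low value. They report only what shows in the picture. A call takes as long as a camera call. They do not tell look-alikes from the thing itself.
- ctrl.search_frame(label, camera): "extent" ([centre column, centre row, width, height] in pixels, round what is visible of it).
- ctrl.silhouettes(label, camera): "region" (400x640 bool, what is visible of it) and "extent" ([centre column, centre row, width, height] in pixels, round what is visible of it).
- ctrl.mark_of(label, camera): "point" ([column, row] in pixels: a listed point, or the origin of a listed thing).
The state is a dict: "clock": time; "qpos": joint angles; "qd": joint speeds; "tau": joint torques, N m; "eef_pos": TCP position; "tool_rot": TCP orientation; "force": force on the tool from outside, world axes, zero at the start; "torque": the same for the moment, N m; "width": finger opening in mm.
Only numpy, scipy, OpenCV 4.12 (cv2) and the standard library are available. Lean on these libraries where they do the work, as an engineer would, in place of code of your own. Each camera call takes 0.05 s, during which the arm holds its last target.

## Working session

There is one attempt and no reset: what is moved stays moved. The work goes in short steps, Python scripts to look and compute and a tool call to move; the robot and the scene stay as the last step left them, time stands still between calls to the robot, and variables do not carry over. Pictures are saved under pics/ and viewed, and the job is handed in when it is done.

Besides the shell and the picture viewer there is one more tool, called after "Emit:" as name(argument=value, ...), one argument or row to a line, values as JSON. servo_tool: Moves the arm, as the interface text tells. Its arguments: {"type":"object","properties":{"rows":{"type":"array"}},"required":["rows"]}

```bash
mkdir -p pics; ls
cat > h.py <<'E'
import numpy as np, cv2
from cell import ctrl
def info(n):
    c=ctrl.camera_info(n); c['f']=200/np.tan(np.radians(c['fovy'])/2); c['R']=np.array(c['R']); c['t']=np.array(c['t']); return c
def ray(c,p,fish=False):
    d=np.array([p[0]-c['cx'],p[1]-c['cy']])/c['f']
    if fish:
        th=np.hypot(*d); v=np.array([*(d/max(th,1e-9)*np.sin(th)),np.cos(th)])
    else: v=np.array([d[0],d[1],1.])
    return -c['R'].T@c['t'], c['R'].T@v
def atz(c,p,z,fish=False):
    o,d=ray(c,p,fish); return o+d*(z-o[2])/d[2]
def proj(c,X,fish=False):
    v=c['R']@np.array(X,float)+c['t']
    if fish:
        r=np.hypot(v[0],v[1]); th=np.arctan2(r,v[2]); return np.array([c['cx'],c['cy']])+c['f']*th*v[:2]/max(r,1e-9)
    return np.array([c['cx'],c['cy']])+c['f']*v[:2]/v[2]
def save(n,im): cv2.imwrite('pics/'+n,im[:,:,::-1])
E
python3 - <<'E'
from h import *
for n in ['scene','top']:
    im=ctrl.get_image(n); save(n+'0.png',im)
    c=info(n); print(n,c['f'],c['cx'],c['cy'],-c['R'].T@c['t'])
    for l in ['coater_grip','gauge']:
        for d in ctrl.mark_of(l,n): print(l,d, atz(c,d['point'],101 if l!='gauge' else 16))
print(ctrl.read_state())
E
```

```text
pics
scene 471.62074550624914 316.78872069837064 205.49145676128043 [ 120.23859328 -592.27171446  691.85409436]
coater_grip {'point': [300.0, 169.8], 'conf': 0.67} [472.18032751 109.50882381 101.        ]
gauge {'point': [304.3, 309.2], 'conf': 0.79} [ 347.06823595 -150.48342298   16.        ]
gauge {'point': [299.5, 204.6], 'conf': 0.57} [464.81719976  99.16703327  16.        ]
top 475.63263282322856 314.9664777668355 201.51617520623833 [ 363.87919997  -25.09067744 1112.88515553]
coater_grip {'point': [258.3, 192.8], 'conf': 0.46} [460.22049944 105.73775602 101.        ]
gauge {'point': [265.3, 193.4], 'conf': 0.74} [467.11650572 100.45208335  16.        ]
gauge {'point': [373.2, 247.8], 'conf': 0.74} [ 344.87875818 -149.88726948   16.        ]
{'clock': 0.3, 'qpos': array([-1.3287906 ,  0.62873523,  0.0385007 ,  1.51770711, -0.02698589,
        0.99628708, -0.01997998]), 'qd': array([ 0.00033873, -0.00090785,  0.00017607, -0.00261445, -0.00087691,
        0.0003445 ,  0.00188021]), 'tau': array([-2.33588406e-03, -5.62710357e+01,  1.22364689e+00, -1.93368602e+01,
        1.09663460e-02,  6.56395045e-03,  2.00168773e-05]), 'eef_pos': array([196.86078557, 619.27503798, 230.99760415]), 'tool_rot': array([-3.12842028,  1.57017828, -1.86543452]), 'force': array([-0.20973252, -0.40146868, -1.14305267]), 'torque': array([-0.01357992, -0.02818513,  0.0062557 ]), 'width': 85.54101849804042}
```

View pics/scene0.png

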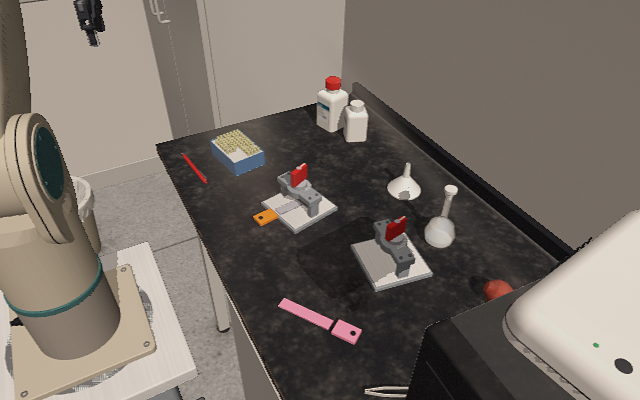

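View pics/top0.png

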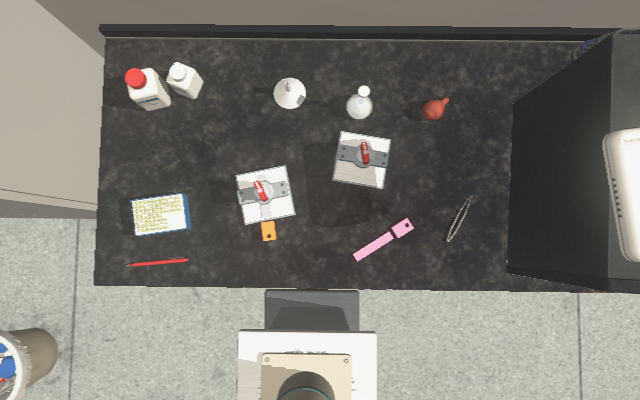

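Run:
```python
import cv2
a=cv2.imread('pics/top0.png')[130:270,190:330]; cv2.imwrite('pics/topc.png',cv2.resize(a,(560,560),interpolation=cv2.INTER_CUBIC))
a=cv2.imread('pics/scene0.png')[120:260,220:380]; cv2.imwrite('pics/scenec.png',cv2.resize(a,(640,560),interpolation=cv2.INTER_CUBIC))
```

```text
(no output)
```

View pics/topc.png

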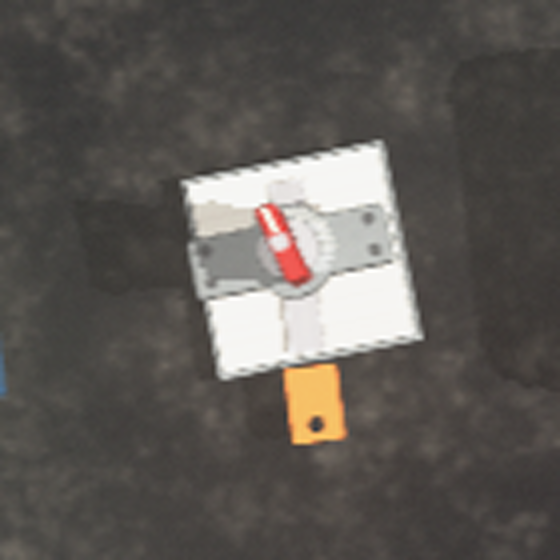

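View pics/scenec.png

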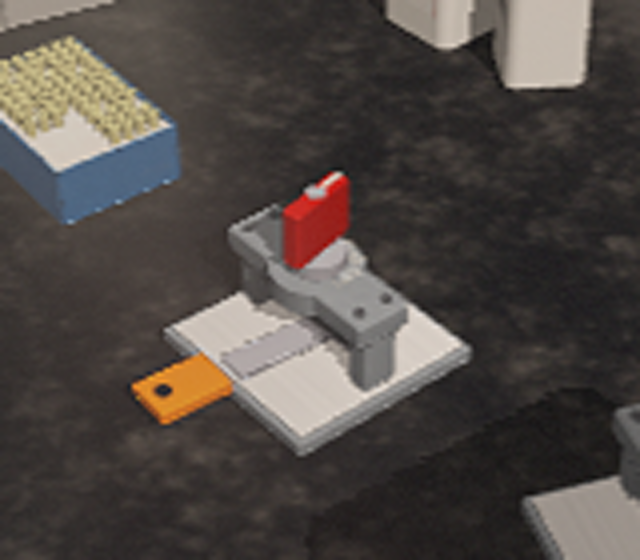

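The coater with the gauge is at top (260,191) and scene (302,195): its steel strip and orange grip are visible at top (268,231). The empty coater is at top (364,153), and the pink look-alike at (385,240). So the target is the one at (260,191). Next I'll fit the bar and bed models to the masks.

```bash
cat > fit.py <<'E'
from h import *
from scipy.optimize import minimize
import itertools
def boxhull(c,x,y,yaw,L,W,z0,z1,fish=False):
    P=[]
    for a,b,z in itertools.product([-1,1],[-1,1],[z0,z1]):
        u,v=a*L/2,b*W/2
        P.append(proj(c,[x+u*np.cos(yaw)-v*np.sin(yaw),y+u*np.sin(yaw)+v*np.cos(yaw),z],fish))
    return cv2.convexHull(np.float32(P))
def render(h,S=8,shape=(400,640),off=(0,0)):
    m=np.zeros(shape,np.uint8)
    return m
def softmask(h,x0,y0,w,hh,S=6):
    m=np.zeros((hh*S,w*S),np.uint8)
    p=((h.reshape(-1,2)-[x0,y0]+0.5)*S*16).astype(np.int32)
    cv2.fillConvexPoly(m,p,255,shift=4); return cv2.resize(m,(w,hh),interpolation=cv2.INTER_AREA)/255.
def redmask(im):
    hsv=cv2.cvtColor(im,cv2.COLOR_RGB2HSV).astype(int)
    return ((np.minimum(hsv[...,0],180-hsv[...,0])<8)&(hsv[...,1]>130)&(hsv[...,2]>70))
def fit(obs,p0,L,W,z0,z1):
    # obs: list of (c,mask,(x0,y0,w,h),fish)
    def cost(p):
        s=0
        for c,m,(x0,y0,w,h),f in obs:
            r=softmask(boxhull(c,p[0],p[1],p[2],L,W,z0,z1,f),x0,y0,w,h)
            mm=m[y0:y0+h,x0:x0+w]; s+=np.abs(r-mm).sum()/mm.sum()
        return s
    best=None
    for dy in np.arange(-1.2,1.21,.3):
        r=minimize(cost,[p0[0],p0[1],p0[2]+dy],method='Nelder-Mead',options=dict(initial_simplex=[[p0[0]-6,p0[1]-6,p0[2]+dy-.15],[p0[0]+8,p0[1],p0[2]+dy],[p0[0],p0[1]+8,p0[2]+dy],[p0[0],p0[1],p0[2]+dy+.2]],xatol=.05,fatol=1e-4,maxiter=300))
        if best is None or r.fun<best.fun: best=r
    return best
E
cat > a.py <<'E'
from fit import *
T=cv2.imread('pics/top0.png')[:,:,::-1].copy(); S=cv2.imread('pics/scene0.png')[:,:,::-1].copy()
ct,cs=info('top'),info('scene')
def close(m): return cv2.morphologyEx(m.astype(np.uint8),cv2.MORPH_CLOSE,np.ones((5,5)))
rt,rs=close(redmask(T)),close(redmask(S))
bt=(240,170,42,42); bs=(280,155,40,40)
for nm,obs in [('both',[(ct,rt,bt,0),(cs,rs,bs,0)]),('top',[(ct,rt,bt,0)]),('scene',[(cs,rs,bs,0)])]:
    r=fit(obs,[462,104,0.3],44,12,76,112); print(nm,r.x,r.fun)
C=np.array([(182,182),(383,141),(423,338),(220,379)])/4+[190,130]-.4
W=np.array([atz(ct,p,16)[:2] for p in C]); print(W, W.mean(0)); 
for i in range(4):
    d=W[(i+1)%4]-W[i]; print(np.hypot(*d),np.arctan2(d[1],d[0]))
E
python3 a.py
```

```text
both [466.7733843  103.61144064   0.49456473] 0.6563455085004298
top [463.99194724 101.66542038   0.49857679] 0.5014560279557367
scene [467.83586732 105.65746082   0.4906799 ] 0.12235294117647058
[[509.00637528 171.68483006]
 [534.45378654  55.14711485]
 [419.96897585  29.97864708]
 [394.81017427 146.72886845]] [464.55982799 100.88486511]
119.28373654896492 -1.355808916503398
117.21870007680064 -2.9251939091425405
119.43022853205686 1.7830432160043166
116.89128429393931 0.21515330122811308
```

```bash
cat > go.py <<'E'
import sys
from h import *
from scipy.spatial.transform import Rotation as Ro
def todo(target,jawyaw):
    s=ctrl.read_state(); R=Ro.from_euler('xyz',s['tool_rot']); p=s['eef_pos']
    print('t',s['clock'],'p',p.round(1),'w',s['width'].round(1),'F',s['force'].round(1),'q',s['qpos'].round(2))
    M=R.as_matrix(); print('toolx',M[:,0].round(3),'tooly',M[:,1].round(3),'toolz',M[:,2].round(3))
    for k in (0,1):
        y=jawyaw+k*np.pi; z=np.array([np.cos(y),np.sin(y),0]); x=np.array([0,0,-1.]); D=np.stack([x,np.cross(z,x),z],1)
        rv=(R.inv()*Ro.from_matrix(D)).as_rotvec()
        print('rot units',(np.degrees(rv)/6).round(2))
    d=np.array(target)-p
    print('shift in tool axes, units',(M.T@d/750).round(4), 'mm',(M.T@d).round(1),'world',d.round(1))
if __name__=='__main__':
    a=[float(v) for v in sys.argv[1:]]; todo(a[:3],a[3])
E
python3 go.py 466 103 200 2.06
```

```text
Traceback (most recent call last):
  File "go.py", line 15, in <module>
    a=[float(v) for v in sys.argv[1:]]; todo(a[:3],a[3])
                                        ~~~~^^^^^^^^^^^^
  File "go.py", line 6, in todo
    print('t',s['clock'],'p',p.round(1),'w',s['width'].round(1),'F',s['force'].round(1),'q',s['qpos'].round(2))
                                            ^^^^^^^^^^^^^^^^
AttributeError: 'float' object has no attribute 'round'
```

```bash
sed -i "s/s\['width'\].round(1)/round(s['width'],1)/" go.py; python3 go.py 466 103 220 2.06
```

```text
t 0.3 p [196.9 619.3 231. ] w 85.5 F [-0.2 -0.4 -1.1] q [-1.33  0.63  0.04  1.52 -0.03  1.   -0.02]
toolx [-0.    -0.001 -1.   ] tooly [-0.953  0.303 -0.   ] toolz [ 0.303  0.953 -0.001]
rot units [-7.61 -0.01 -0.  ]
rot units [ 2.239e+01 -0.000e+00  1.000e-02]
shift in tool axes, units [ 0.015  -0.5505 -0.5473] mm [  11.3 -412.9 -410.5] world [ 269.1 -516.3  -11. ]
```

Emit:
servo_tool(
  rows=[
    {"dy": -0.037, "dz": -0.037, "fingers": 0},
    {"dy": -0.037, "dz": -0.037, "fingers": 0},
    {"dy": -0.037, "dz": -0.037, "fingers": 0},
    {"dy": -0.037, "dz": -0.037, "fingers": 0},
    {"dy": -0.037, "dz": -0.037, "fingers": 0},
  ],
)

```text
schema error: expected keys dx, dy, dz, wx, wy, wz, fingers
```

Emit:
servo_tool(
  rows=[
    {"dy": -0.037, "dz": -0.037, "fingers": 0},
    {"dy": -0.037, "dz": -0.037, "fingers": 0},
    {"dy": -0.037, "dz": -0.037, "fingers": 0},
    {"dy": -0.037, "dz": -0.037, "fingers": 0},
    {"dy": -0.037, "dz": -0.037, "fingers": 0},
  ],
)

```text
schema error: expected keys dx, dy, dz, wx, wy, wz, fingers
```

```bash
python3 go.py 466 103 220 2.06
```

```text
t 0.3 p [196.9 619.3 231. ] w 85.5 F [-0.2 -0.4 -1.1] q [-1.33  0.63  0.04  1.52 -0.03  1.   -0.02]
toolx [-0.    -0.001 -1.   ] tooly [-0.953  0.303 -0.   ] toolz [ 0.303  0.953 -0.001]
rot units [-7.61 -0.01 -0.  ]
rot units [ 2.239e+01 -0.000e+00  1.000e-02]
shift in tool axes, units [ 0.015  -0.5505 -0.5473] mm [  11.3 -412.9 -410.5] world [ 269.1 -516.3  -11. ]
```

Emit:
servo_tool(
  rows=[
    {"dx": 0, "dy": -0.037, "dz": -0.037, "wx": 0, "wy": 0, "wz": 0, "fingers": 0},
    {"dx": 0, "dy": -0.037, "dz": -0.037, "wx": 0, "wy": 0, "wz": 0, "fingers": 0},
    {"dx": 0, "dy": -0.037, "dz": -0.037, "wx": 0, "wy": 0, "wz": 0, "fingers": 0},
    {"dx": 0, "dy": -0.037, "dz": -0.037, "wx": 0, "wy": 0, "wz": 0, "fingers": 0},
    {"dx": 0, "dy": -0.037, "dz": -0.037, "wx": 0, "wy": 0, "wz": 0, "fingers": 0},
  ],
)

```text
clock: 0.92
eef_pos: [287.7, 444.1, 231.4]
tool_rot: [-0.483, 1.57, 0.78]
force: [0.3, 0.1, -0.1]
width: 85.0
```

Emit:
servo_tool(
  rows=[
    {"dx": 0, "dy": -0.037, "dz": -0.037, "wx": 0, "wy": 0, "wz": 0, "fingers": 0},
    {"dx": 0, "dy": -0.037, "dz": -0.037, "wx": 0, "wy": 0, "wz": 0, "fingers": 0},
    {"dx": 0, "dy": -0.037, "dz": -0.037, "wx": 0, "wy": 0, "wz": 0, "fingers": 0},
    {"dx": 0, "dy": -0.037, "dz": -0.037, "wx": 0, "wy": 0, "wz": 0, "fingers": 0},
    {"dx": 0, "dy": -0.037, "dz": -0.037, "wx": 0, "wy": 0, "wz": 0, "fingers": 0},
  ],
)

```text
clock: 1.55
eef_pos: [377.8, 269.8, 231.5]
tool_rot: [-0.532, 1.57, 0.731]
force: [1.0, -0.3, -0.5]
width: 85.7
```

```bash
python3 go.py 466 103 220 2.06
```

```text
t 1.55 p [377.8 269.8 231.5] w 85.7 F [ 1.  -0.3 -0.5] q [-0.73  0.37  0.06  2.02 -0.03  0.76  0.62]
toolx [ 0.  0. -1.] tooly [-0.953  0.303 -0.   ] toolz [0.303 0.953 0.   ]
rot units [-7.61  0.    0.  ]
rot units [ 2.239e+01  1.000e-02 -0.000e+00]
shift in tool axes, units [ 0.0153 -0.1794 -0.1764] mm [  11.5 -134.5 -132.3] world [  88.2 -166.8  -11.5]
```

Emit:
servo_tool(
  rows=[
    {"dx": 0, "dy": -0.036, "dz": -0.035, "wx": 0, "wy": 0, "wz": 0, "fingers": 0},
    {"dx": 0, "dy": -0.036, "dz": -0.035, "wx": 0, "wy": 0, "wz": 0, "fingers": 0},
    {"dx": 0, "dy": -0.036, "dz": -0.035, "wx": 0, "wy": 0, "wz": 0, "fingers": 0},
    {"dx": 0, "dy": -0.036, "dz": -0.035, "wx": 0, "wy": 0, "wz": 0, "fingers": 0},
    {"dx": 0, "dy": -0.036, "dz": -0.035, "wx": 0, "wy": 0, "wz": 0, "fingers": 0},
  ],
)

```text
clock: 2.17
eef_pos: [466.8, 103.9, 231.5]
tool_rot: [-0.781, 1.57, 0.483]
force: [-0.1, -0.1, -1.2]
width: 85.4
```

Emit:
servo_tool(
  rows=[
    {"dx": 0, "dy": 0, "dz": 0, "wx": -0.95, "wy": 0, "wz": 0, "fingers": 0},
    {"dx": 0, "dy": 0, "dz": 0, "wx": -0.95, "wy": 0, "wz": 0, "fingers": 0},
    {"dx": 0, "dy": 0, "dz": 0, "wx": -0.95, "wy": 0, "wz": 0, "fingers": 0},
    {"dx": 0, "dy": 0, "dz": 0, "wx": -0.95, "wy": 0, "wz": 0, "fingers": 0},
    {"dx": 0, "dy": 0, "dz": 0, "wx": -0.95, "wy": 0, "wz": 0, "fingers": 0},
  ],
)

```text
clock: 2.8
eef_pos: [466.2, 104.9, 231.4]
tool_rot: [-1.502, 1.571, 0.262]
force: [-0.2, 0.3, 0.7]
width: 85.2
```

Emit:
servo_tool(
  rows=[
    {"dx": 0, "dy": 0, "dz": 0, "wx": -0.95, "wy": 0, "wz": 0, "fingers": 0},
    {"dx": 0, "dy": 0, "dz": 0, "wx": -0.95, "wy": 0, "wz": 0, "fingers": 0},
    {"dx": 0, "dy": 0, "dz": 0, "wx": -0.95, "wy": 0, "wz": 0, "fingers": 0},
    {"dx": 0, "dy": 0, "dz": 0, "wx": 0, "wy": 0, "wz": 0, "fingers": 0},
  ],
)

```text
clock: 3.3
eef_pos: [466.2, 104.9, 231.4]
tool_rot: [-1.123, 1.571, 0.934]
force: [0.3, -0.7, 0.2]
width: 85.3
```

```bash
python3 go.py 466 103 220 2.06
cat > w.py <<'E'
from fit import *
import sys
n=sys.argv[1]
c=info('wrist'); im=ctrl.get_image('wrist'); save(n+'.png',im)
np.savez('pics/'+n+'.npz',**{k:c[k] for k in ('R','t','f','cx','cy')})
print(c['f'],-c['R'].T@c['t'],c['R'][2])
for l in ['coater_grip']:
    for d in ctrl.mark_of(l,'wrist'): print(l,d,atz(c,d['point'],101,True))
E
python3 w.py wr1
```

```text
t 3.3 p [466.2 104.9 231.4] w 85.3 F [ 0.3 -0.7  0.2] q [-0.19  0.39 -0.12  1.98  0.06  0.78  1.71]
toolx [ 0.  0. -1.] tooly [-0.884 -0.468 -0.   ] toolz [-0.468  0.884  0.   ]
rot units [-0.02  0.    0.  ]
rot units [29.98  0.   -0.  ]
shift in tool axes, units [ 0.0152  0.0015 -0.0021] mm [11.4  1.1 -1.5] world [ -0.2  -1.9 -11.4]
309.70691628693146 [398.33152642  69.93076734 373.50380664] [ 0.26200112  0.13921001 -0.95497434]
coater_grip {'point': [323.3, 187.0], 'conf': 0.76} [464.5258895  105.91095265 101.        ]
```

View pics/wr1.png

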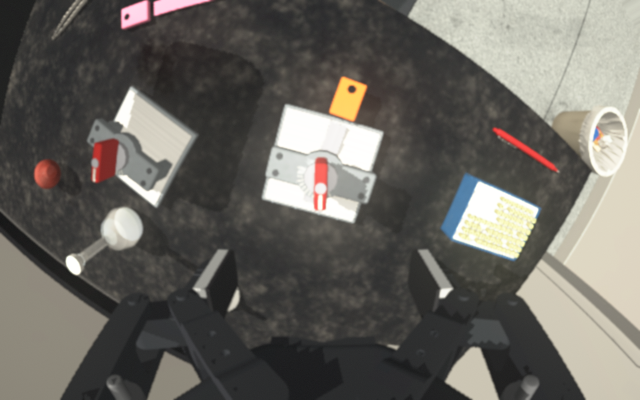

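The wrist view shows the target bar upright at about (321,184), centred between the fingers. Its bed is around (322,162), with the gauge grip at (349,99). I'll fit it numerically in an enlarged crop.

```bash
cat > b.py <<'E'
from fit import *
import sys
n=sys.argv[1]; c=dict(np.load('pics/'+n+'.npz')); c['f']=float(c['f'])
im=cv2.imread('pics/'+n+'.png')[:,:,::-1].copy()
x0,y0,x1,y1=[int(v) for v in sys.argv[2:6]]
rd=cv2.morphologyEx(redmask(im).astype(np.uint8),cv2.MORPH_CLOSE,np.ones((7,7)))
r=fit([(c,rd,(x0,y0,x1-x0,y1-y0),True)],[466,104,0.49],44,12,76,112); print('bar',r.x,r.fun)
k=4
a=cv2.resize(im[60:230,250:395],None,fx=k,fy=k,interpolation=cv2.INTER_CUBIC)
def dr(h,col): cv2.polylines(a,[((h.reshape(-1,2)-[250,60]+.5)*k).astype(np.int32).reshape(-1,1,2)],True,col,1)
dr(boxhull(c,*r.x,44,12,76,112,True),(0,255,0))
# bed fit: bright edges; refine with given yaw candidates
hsv=cv2.cvtColor(im,cv2.COLOR_RGB2HSV)
save(n+'c.png',a)
E
python3 b.py wr1 300 145 345 215
```

```text
bar [465.21432167 103.39507224   0.49334095] 0.8189495462453567
```

View pics/wr1c.png

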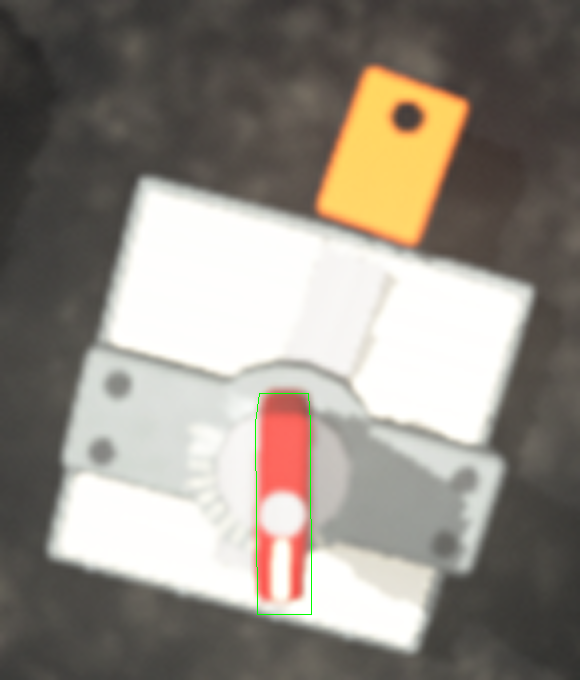

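```bash
python3 - <<'E'
from h import *
c=dict(np.load('pics/wr1.npz'))
P=np.array([(143,180),(533,288),(417,652),(50,555)])/4+[250,60]-.5
W=np.array([atz(c,p,16,True)[:2] for p in P]); print(W,W.mean(0))
for i in range(4):
    d=W[(i+1)%4]-W[i]; print(np.hypot(*d),np.arctan2(d[1],d[0])%(np.pi/2))
# cap centre at z~112, bar top ends
for p,z in [((283,513),113),((283,603),112)]: print(atz(c,np.array(p)/4+[250,60]-.5,z,True))
Q=[atz(c,np.array(p)/4+[250,60]-.5,82,True)[:2] for p in [(95,345),(232,380),(65,465),(505,460),(470,573)]]
for i,j in [(0,1),(0,2),(3,4),(0,3)]:
    d=Q[j]-Q[i]; print('bridge',np.hypot(*d),np.arctan2(d[1],d[0])%(np.pi/2))
E
python3 go.py 465.3 103.4 101 2.064
```

```text
[[418.95420467  32.62314559]
 [393.21268046 146.61287493]
 [507.81377047 172.26552612]
 [532.95771762  57.43242998]] [463.2345933  102.23349415]
116.86010638071072 0.2220978274027714
117.43708248711577 0.22021291559309533
117.55363902079232 0.21555886898381993
116.67176845706649 0.21427770780436894
[463.46117373 102.29474632 113.        ]
[482.2201955  112.21082569 112.        ]
bridge 33.849878504700165 0.22556577686610169
bridge 30.635039833649202 0.20727673726523113
bridge 29.944976916900167 0.23605979157803952
bridge 102.83007526381392 0.21099764247974284
t 3.4 p [466.2 104.9 231.3] w 85.4 F [0.7 0.4 0.2] q [-0.19  0.39 -0.12  1.98  0.06  0.78  1.71]
toolx [ 0.  0. -1.] tooly [-0.884 -0.467 -0.   ] toolz [-0.467  0.884 -0.   ]
rot units [-0.07 -0.    0.  ]
rot units [29.93  0.    0.  ]
shift in tool axes, units [ 0.1738  0.002  -0.0012] mm [130.3   1.5  -0.9] world [  -0.9   -1.5 -130.3]
```

Emit:
servo_tool(
  rows=[
    {"dx": 0.03, "dy": 0.0035, "dz": -0.0013, "wx": -0.07, "wy": 0, "wz": 0, "fingers": 0},
    {"dx": 0.05, "dy": 0, "dz": 0, "wx": 0, "wy": 0, "wz": 0, "fingers": 0},
    {"dx": 0.05, "dy": 0, "dz": 0, "wx": 0, "wy": 0, "wz": 0, "fingers": 0},
    {"dx": 0.035, "dy": 0, "dz": 0, "wx": 0, "wy": 0, "wz": 0, "fingers": 0},
    {"dx": 0, "dy": 0, "dz": 0, "wx": 0, "wy": 0, "wz": 0, "fingers": 0},
  ],
)

```text
clock: 4.03
eef_pos: [463.0, 102.5, 106.1]
tool_rot: [1.392, 1.567, -2.826]
force: [0.1, 0.3, -0.1]
width: 85.0
```

```bash
python3 go.py 464.3 102.8 85 2.064; python3 w.py wr2
```

```text
t 4.025 p [463.  102.5 106.1] w 85.0 F [ 0.1  0.3 -0.1] q [-0.22  0.59 -0.09  2.11  0.11  0.45  1.67]
toolx [-0.004 -0.001 -1.   ] tooly [-0.88  -0.475  0.004] toolz [-0.475  0.88   0.001]
rot units [ 0.01  0.01 -0.04]
rot units [-2.999e+01  6.000e-02  1.000e-02]
shift in tool axes, units [ 0.0282 -0.0018 -0.0005] mm [21.1 -1.4 -0.4] world [  1.3   0.3 -21.1]
309.70691628693146 [395.95182482  67.29654753 248.59848516] [ 0.25710486  0.13981594 -0.95621577]
coater_grip {'point': [321.5, 254.1], 'conf': 0.81} [464.09670728 103.68258156 101.        ]
```

View pics/wr2.png

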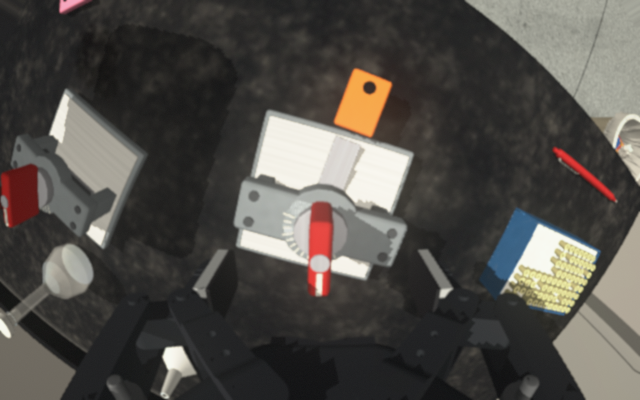

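The bar is at (320,250), centred between the open fingers at (215,270) and (435,270) and parallel to the pads. I'll go down the remaining 21 mm and close.

Emit:
servo_tool(
  rows=[
    {"dx": 0.014, "dy": -0.002, "dz": 0, "wx": 0, "wy": 0, "wz": -0.04, "fingers": 0},
    {"dx": 0.014, "dy": 0, "dz": 0, "wx": 0, "wy": 0, "wz": 0, "fingers": 0},
    {"dx": 0, "dy": 0, "dz": 0, "wx": 0, "wy": 0, "wz": 0, "fingers": 0.5},
    {"dx": 0, "dy": 0, "dz": 0, "wx": 0, "wy": 0, "wz": 0, "fingers": 1},
    {"dx": 0, "dy": 0, "dz": 0, "wx": 0, "wy": 0, "wz": 0, "fingers": 1},
  ],
)

```text
clock: 4.75
eef_pos: [465.9, 103.7, 86.8]
tool_rot: [-1.585, 1.566, 0.481]
force: [0.8, -0.7, 0.5]
width: 32.0
```

Emit:
servo_tool(
  rows=[
    {"dx": 0, "dy": 0, "dz": 0, "wx": 0, "wy": 0, "wz": 0, "fingers": 1},
    {"dx": 0, "dy": 0, "dz": 0, "wx": 0, "wy": 0, "wz": 0, "fingers": 1},
    {"dx": 0, "dy": 0, "dz": 0, "wx": 0, "wy": 0, "wz": 0, "fingers": 1},
  ],
)

```text
clock: 5.12
eef_pos: [466.2, 102.7, 87.0]
tool_rot: [-1.827, 1.566, 0.238]
force: [0.8, -4.7, 6.4]
width: 10.9
```

```bash
python3 go.py 464.3 102.8 85 1.089; python3 -c "
from h import *;print(ctrl.read_state()['torque'])"
```

```text
t 5.125 p [466.2 102.7  87. ] w 10.9 F [ 0.8 -4.7  6.4] q [-0.22  0.63 -0.08  2.12  0.12  0.4   1.67]
toolx [ 0.005  0.001 -1.   ] tooly [-0.88  -0.474 -0.005] toolz [-0.474  0.88  -0.001]
rot units [9.32 0.01 0.05]
rot units [-2.068e+01 -5.000e-02  1.000e-02]
shift in tool axes, units [0.0026 0.0021 0.0014] mm [1.9 1.6 1. ] world [-1.9  0.1 -2. ]
[-0.87103846 -0.11432009 -0.09684684]
```

Emit:
servo_tool(
  rows=[
    {"dx": 0, "dy": 0.002, "dz": 0, "wx": 0.6, "wy": 0, "wz": 0, "fingers": 1},
    {"dx": 0, "dy": 0, "dz": 0, "wx": 0.9, "wy": 0, "wz": 0, "fingers": 1},
    {"dx": 0, "dy": 0, "dz": 0, "wx": 0.9, "wy": 0, "wz": 0, "fingers": 1},
    {"dx": 0, "dy": 0, "dz": 0, "wx": 0.9, "wy": 0, "wz": 0, "fingers": 1},
    {"dx": 0, "dy": 0, "dz": 0, "wx": 0.7, "wy": 0, "wz": 0, "fingers": 1},
  ],
)

```text
clock: 5.75
eef_pos: [466.3, 102.2, 87.0]
tool_rot: [-1.434, 1.563, 0.211]
force: [3.9, -4.3, 2.8]
width: 11.1
```

```bash
python3 go.py 464.3 102.8 85 1.089; python3 -c "
from h import *;print(ctrl.read_state()['torque'])"
```

```text
t 5.75 p [466.3 102.2  87. ] w 11.1 F [ 3.9 -4.3  2.8] q [-0.29  0.63  0.03  2.12 -0.04  0.39  1.41]
toolx [ 0.007  0.002 -1.   ] tooly [-0.997 -0.073 -0.007] toolz [-0.073  0.997  0.001]
rot units [5.3  0.03 0.07]
rot units [-24.7   -0.09   0.04]
shift in tool axes, units [0.0026 0.0026 0.001 ] mm [2.  1.9 0.8] world [-2.   0.6 -2. ]
[-1.00123555 -0.56978256  0.09366982]
```

Emit:
servo_tool(
  rows=[
    {"dx": 0, "dy": 0, "dz": 0, "wx": 0.9, "wy": 0, "wz": 0, "fingers": 1},
    {"dx": 0, "dy": 0, "dz": 0, "wx": 0.9, "wy": 0, "wz": 0, "fingers": 1},
    {"dx": 0, "dy": 0, "dz": 0, "wx": 0.9, "wy": 0, "wz": 0, "fingers": 1},
    {"dx": 0, "dy": 0, "dz": 0, "wx": 0.9, "wy": 0, "wz": 0, "fingers": 1},
    {"dx": 0, "dy": 0, "dz": 0, "wx": 0.9, "wy": 0, "wz": 0, "fingers": 1},
  ],
)

```text
clock: 6.38
eef_pos: [466.2, 101.6, 87.0]
tool_rot: [-1.055, 1.563, 0.117]
force: [2.6, -5.3, 3.9]
width: 10.3
```

Emit:
servo_tool(
  rows=[
    {"dx": 0, "dy": 0, "dz": 0, "wx": 0.7, "wy": 0, "wz": 0, "fingers": 1},
    {"dx": 0, "dy": 0, "dz": 0, "wx": 0, "wy": 0, "wz": 0, "fingers": 1},
  ],
)

```text
clock: 6.62
eef_pos: [466.2, 101.5, 87.0]
tool_rot: [-1.007, 1.563, 0.094]
force: [3.1, -4.8, 4.1]
width: 10.9
```

```bash
python3 go.py 464.3 102.8 85 1.089; python3 -c "
from h import *;print(ctrl.read_state()['torque'])"; python3 w.py wr3
python3 - <<'E'
import cv2
a=cv2.imread('pics/wr3.png')[100:400,200:440]; cv2.imwrite('pics/wr3c.png',cv2.resize(a,(480,600)))
E
```

```text
t 6.625 p [466.2 101.5  87. ] w 10.9 F [ 3.1 -4.8  4.1] q [-0.38  0.63  0.16  2.13 -0.25  0.39  1.07]
toolx [ 0.007  0.001 -1.   ] tooly [-0.891  0.453 -0.006] toolz [0.453 0.891 0.004]
rot units [0.11 0.04 0.06]
rot units [-29.89  -0.09   0.06]
shift in tool axes, units [0.0026 0.003  0.0004] mm [2.  2.3 0.3] world [-1.9  1.3 -2. ]
[-1.24722131 -0.41265845 -0.11926408]
309.70691628693146 [396.67803547 136.21480747 228.65012607] [ 0.27170062 -0.13324695 -0.95311281]
coater_grip {'point': [324.9, 266.5], 'conf': 0.65} [464.55807095 103.70737314 101.        ]
```

View pics/wr3c.png

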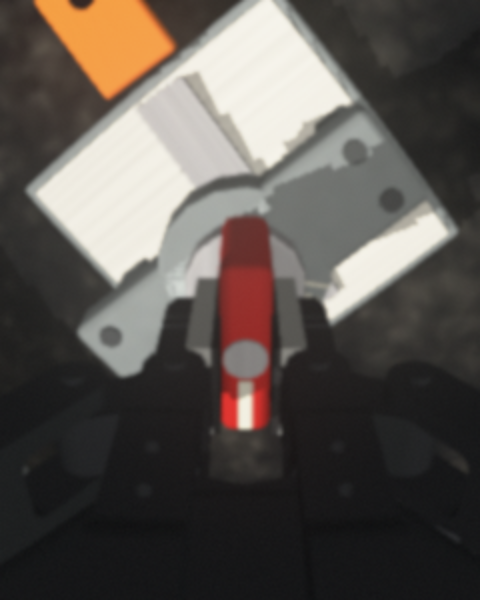

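The bar sits between the pads at crop (245,320), parallel to them, with the gauge undisturbed in the bed. The jaw yaw puts the screw at about 1.39. I'll release and go straight up.

Emit:
servo_tool(
  rows=[
    {"dx": 0, "dy": 0, "dz": 0, "wx": 0, "wy": 0, "wz": 0, "fingers": 0.5},
    {"dx": 0, "dy": 0, "dz": 0, "wx": 0, "wy": 0, "wz": 0, "fingers": 0.3},
    {"dx": 0, "dy": 0, "dz": 0, "wx": 0, "wy": 0, "wz": 0, "fingers": 0},
    {"dx": 0, "dy": 0, "dz": 0, "wx": 0, "wy": 0, "wz": 0, "fingers": 0},
    {"dx": 0, "dy": 0, "dz": 0, "wx": 0, "wy": 0, "wz": 0, "fingers": 0},
  ],
)

```text
clock: 7.35
eef_pos: [464.3, 103.0, 86.5]
tool_rot: [-0.572, 1.567, 0.531]
force: [-0.6, 0.3, -0.5]
width: 85.4
```

Emit:
servo_tool(
  rows=[
    {"dx": -0.02, "dy": 0, "dz": 0, "wx": 0, "wy": 0, "wz": 0, "fingers": 0},
    {"dx": -0.03, "dy": 0, "dz": 0, "wx": 0, "wy": 0, "wz": 0, "fingers": 0},
    {"dx": -0.03, "dy": 0, "dz": 0, "wx": 0, "wy": 0, "wz": 0, "fingers": 0},
    {"dx": -0.03, "dy": 0, "dz": 0, "wx": 0, "wy": 0, "wz": 0, "fingers": 0},
    {"dx": -0.03, "dy": 0, "dz": 0, "wx": 0, "wy": 0, "wz": 0, "fingers": 0},
  ],
)

```text
clock: 7.98
eef_pos: [463.7, 102.7, 192.3]
tool_rot: [-0.58, 1.567, 0.522]
force: [0.6, 0.4, -0.0]
width: 85.2
```

Emit:
servo_tool(
  rows=[
    {"dx": -0.03, "dy": 0, "dz": 0, "wx": 0, "wy": 0, "wz": 0, "fingers": 0},
    {"dx": 0, "dy": 0, "dz": 0, "wx": 0, "wy": 0, "wz": 0, "fingers": 0},
  ],
)

```text
clock: 8.22
eef_pos: [464.9, 102.9, 215.3]
tool_rot: [-0.681, 1.563, 0.422]
force: [0.5, 0.2, 0.4]
width: 85.4
```

```bash
python3 go.py 464.3 102.8 85 1.089; python3 w.py wr4
python3 - <<'E'
import cv2
a=cv2.imread('pics/wr4.png')[70:270,220:420]; cv2.imwrite('pics/wr4c.png',cv2.resize(a,(600,600),interpolation=cv2.INTER_CUBIC))
E
```

```text
t 8.225 p [464.9 102.9 215.3] w 85.4 F [0.5 0.2 0.4] q [-0.47  0.41  0.26  2.02 -0.16  0.72  1.  ]
toolx [ 0.007  0.003 -1.   ] tooly [-0.892  0.451 -0.005] toolz [0.451 0.892 0.006]
rot units [0.13 0.06 0.05]
rot units [-29.87  -0.07   0.09]
shift in tool axes, units [ 0.1737  0.0014 -0.0015] mm [130.3   1.1  -1.1] world [-6.000e-01 -1.000e-01 -1.303e+02]
309.70691628693146 [395.34269008 137.07570064 357.10585298] [ 0.27161961 -0.13028646 -0.95354508]
coater_grip {'point': [322.6, 192.5], 'conf': 0.64} [464.88706983 103.88062848 101.        ]
```

View pics/wr4c.png

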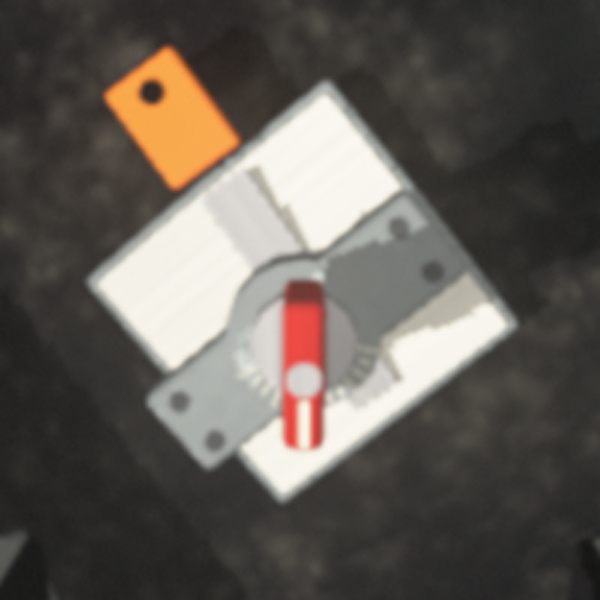

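After release, the bar stays aligned at crop (304,365) with its white line at the near end. The gauge is still in place, with its grip at (172,118). I'll measure the bar-to-bed angle and the gauge shift.

Run:
```python
from fit import *
c=dict(np.load('pics/wr4.npz')); c['f']=float(c['f'])
px=lambda p:(np.array(p)+.5)/3+[220,70]-.5
W=np.array([atz(c,px(p),16,True)[:2] for p in [(90,282),(327,82),(516,326),(282,501)]]); print(W.mean(0).round(1))
ys=[]
for i in range(4):
    d=W[(i+1)%4]-W[i]; ys.append(np.arctan2(d[1],d[0])%(np.pi/2))
print(np.round(ys,3))
im=cv2.imread('pics/wr4.png')[:,:,::-1].copy()
rd=cv2.morphologyEx(redmask(im).astype(np.uint8),cv2.MORPH_CLOSE,np.ones((7,7)))
r=fit([(c,rd,(305,155,35,75),True)],[465,103,-.47],44,12,76,112); print('bar',r.x,r.fun,'screw',0.7-(r.x[2]-np.mean(ys)))
b=atz(c,px((303,448)),112,True);a=atz(c,px((305,305)),112,True);print('topline yaw',np.arctan2(*(b-a)[[1,0]]))
# gauge grip corners z~? compare before/after at same height
c1=dict(np.load('pics/wr1.npz'))
A=[atz(c1,(np.array(p)+.5)/4+[250,60]-.5,25,True)[:2] for p in [(370,67),(469,103),(412,244),(317,210)]]
B=[atz(c,px(p),25,True)[:2] for p in [(170,45),(104,95),(175,190),(240,143)]]
print(np.array(A).round(1).tolist(),np.mean(A,0)); print(np.array(B).round(1).tolist(),np.mean(B,0))
# world cams
for n in ['scene','top']:
    im=ctrl.get_image(n); save(n+'1.png',im)
    cc=info(n)
    if n=='scene':
        rm=cv2.morphologyEx(redmask(im).astype(np.uint8),cv2.MORPH_CLOSE,np.ones((5,5)))
        r=fit([(cc,rm,(280,155,40,40),0)],[466,104,-.47],44,12,76,112); print('scene bar',r.x,r.fun)
o=[cv2.resize(cv2.imread('pics/%s.png'%n)[130:260,230:420],(760,520)) for n in ['scene1']]
cv2.imwrite('pics/scene1c.png',o[0])
```

```text
[463.9 102.8]
[0.221 0.211 0.211 0.209]
bar [ 4.65735636e+02  1.01606781e+02 -4.59765947e-01] 0.6602474776318293 screw 1.3727896141233984
topline yaw -0.480757097634008
[[361.1, 74.6], [356.5, 103.4], [399.4, 108.6], [403.6, 80.7]] [380.1332905   91.81715237]
[[356.9, 104.0], [361.3, 74.7], [404.0, 81.3], [399.9, 109.8]] [380.53258502  92.42452928]
scene bar [466.91580632 105.2094409   -0.48008401] 0.1985728468602631
```

View pics/scene1c.png

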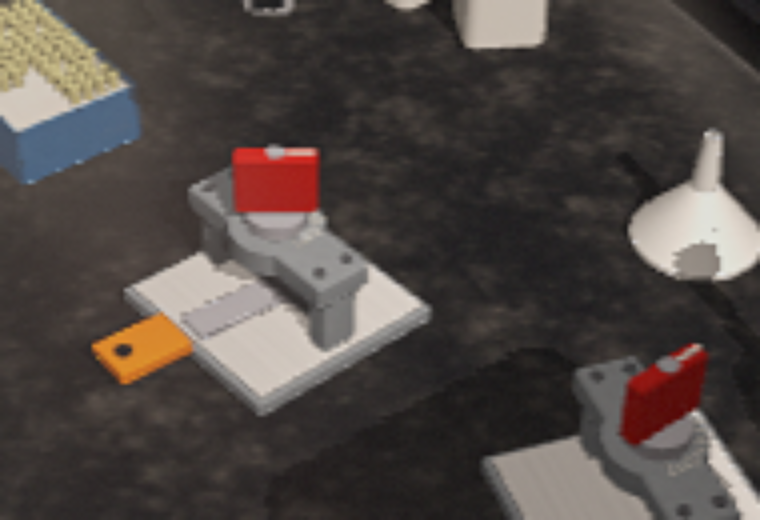

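The scene view shows the bar turned at crop (276,180), the gauge unmoved at (140,350), and the other coater's screw as it was at (665,395). The screw reads about 1.37–1.40 and the gripper is clear, so I'm handing in.

```bash
python3 -c "
from h import *
print(ctrl.finish_job())"
```

```text
the job is handed in; nothing more can be done
None
```

I pinched the red screw head on the coater with the gauge, turned it clockwise from about 0.42 to about 1.4 rad, let go and moved straight up, then handed the job in at about 8.4 s.

**Screw angle:** After release, the wrist camera fit gave 1.37 rad. The bar's top line and the scene camera both gave about 1.39 rad. All are inside the 1.2–1.64 band. The drag force itself was not measured; it follows from the angle.

**Gauge:** It shifted by less than 1 mm between the before and after pictures, which is within measurement noise.

**Contact:** The gripper is open and about 130 mm above where it gripped, with tool forces near zero. During the turn the forces I read stayed below 8 N.

**Other coater:** I never approached its screw, and it looked unchanged in the last scene picture. I did not measure its angle.

**Checks that disagreed:** Position estimates for the screw axis differed between cameras by up to about 4 mm. The wrist and top fits overlapped their masks poorly, although their angles agreed with the clean scene fit to about 0.02 rad. The first two move calls were refused for missing keys and moved nothing.

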